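# Turn the craft plaque over with the lifter

### The arm

A 6-joint arm with a two-finger parallel gripper is mounted at the origin on the work surface. World frame = base frame: x ahead of the robot, y to its left, z up, the work surface at z = 0. Lengths are in mm, angles in rad, forces in N, time in s.
With the tool pointing down it reaches from about 350 to 875 mm from the base axis. Payload 4.2 kg.
Tool frame: the origin (TCP) lies midway between the tips of the shut fingers; the grasp point (between the pads) lies 19 mm behind it; z points along the fingers, y is the line along which they close (so a half turn about z gives the same grasp; the last joint's range is limited). The gripper opens to 85 mm and grips with 20 to 120 N. Pads are 22 mm wide; open, the fingers measure 114 mm over their backs; the gripper's body (76 mm by 85 mm) begins 54 mm behind the grasp point. The pads swing forward as they close: fully open they stand 13 mm farther back than shut.
Start: joints at [1.565, 0.385, 0.008, 0, -1.194, -0.259], TCP at [163.541, 603.203, 199.412] pointing down, gripper open.
Joint ranges: [-3.14, 3.14], [-1.21, 2.06], [-1.07, 1.41], [-3.16, 2.05], [-2.99, -0.16], [-3.1, 3.1]. Speed limits (rad/s): [2.79, 2.79, 3.14, 3.14, 3.14, 3.14].

### API

Orientations are given as a unit quaternion [x, y, z, w].
In Python, from bench import arm gives the robot as it stands.
- The arm moves only by the tool send_rows, never from a script. Its argument "targets" is a list of rows, each an object of numbers: "gripper": the gripper command: -1 is fully open, 1 is shut, values between are in proportion; "x", "y", "z": the shift along the tool's x, y, z in cm; "ax", "ay", "az": the turn, a rotation vector about the tool's x, y, z in degrees. A call has 1 to 5 rows; each row shifts and turns the commanded pose from where the row before left it, along the tool's axes as they then stand; what a row does not reach is not made up. A row lasts 1/12 s, in which the tool goes at most 41.7 mm and 7.16 degrees, less where a joint would pass 70% of its speed; a pose out of reach is approached as far as the arm can. A call is refused whole if a number of a shift passes 4.17 or a number of a turn 7.16, either way. A call with a gripper value outside its range is refused whole. The fingers move at their own pace and stop on an object; the grip force is fixed at half the most. Time passes only in rows, so rows that do not move let the fingers close. It gives the time, the measured TCP pose, the force, the opening and the grip force at its end, in the units of the state.
- arm.read_state(): the state, without advancing time (a new reading comes with each control period).
- arm.get_image(name): name is "scene" or "top"; returns (picture, depth): 384x512x3 uint8, red, green, blue; 384x512 float32, mm along the optical axis (not along the pixel's ray), 0 where there is no reading.
- arm.camera_model(name): a dict with "fx", "fy", "cx", "cy" (pixels), "distortion" ([k1, k2, p1, p2, k3] as OpenCV has them; the pictures are not rectified), "cam_to_world" (4x4, takes a point from camera to world coordinates). Camera axes: x right, y down, z forward; pixel columns grow to the right and rows downward; lengths in mm; the calibration is good to about 2 mm. A picture is of the moment at which its call begins. camera_model takes no time and is no camera call.
- arm.job_done(): hands the job in; it is judged then, once.
Trained networks look in the newest picture that a camera, given by its name, has taken for a name from the list of things; names that differ only in an ending like _2 or _b are one class to them, and where a whole thing is asked for, a point or a joint stands for the part that bears it (a point fixed in the world has none). Each returns a list of dicts, best first, with "score" (0 to 1); they miss things now and then, are a little off and sometimes report something else, mostly with a low value. They report only what shows in the picture. A call takes as long as a camera call. They do not tell look-alikes from the thing itself.
- arm.boxes_of(camera, thing): "rect" ([left, top, width, height] in pixels, round what is visible of it).
The state is a dict: "clock": time; "joints": joint angles; "joint_vel": joint speeds; "joint_efforts": joint torques, N m; "position": TCP position; "ee_rot": TCP orientation; "contact_force": force on the tool from outside, world axes, zero at the start; "wrist_torque": the same for the moment, N m; "gripper_width": finger opening in mm; "grasp_force": force on a finger pad.
Only numpy, scipy, OpenCV 4.12 (cv2) and the standard library are available. Lean on these libraries where they do the work, as an engineer would, in place of code of your own. Each camera call takes 0.05 s, during which the arm holds its last target. There are 200 camera calls.

### The job

Pick up the flat-bladed lifter by its upright grip, slide its blade under the overhanging edge of the decorated plaque and tip the plaque over, away from that edge, so that it lies flat and square, decorated face down, on the raised cork half of the turning board. Then stand the lifter back on the table on its blade, clear of the board, and let go. Touch the plaque with the lifter only, as fingers would mark it, and leave the other things where they are.

Things in the scene. Friction and masses are not known exactly. Their poses are not given: they have to be found in the camera images.
- board: Fixed wooden board, 234 x 140 mm. Origin on the table, mid-width, under the step between its halves; x points from low to raised half, within 0.3 rad of the robot's x; z up. Low half, bare wood: x -84 to 0 mm, top 16 mm above the table. Raised half, cork-faced: x 0 to 150 mm, top at 24 mm. The step is an upright 8 mm face along y; it stops the plaque's far edge as it is tipped.
- plaque: Loose wooden plaque, 110 (x) x 100 (y) x 8 mm, 65 g. Origin: centre of the bare face, which is underneath at the start; z out of the decorated face (white, egg motif), so up at the start, down once turned. It starts on the board's low half, square with it, its +x edge 2 to 5 mm short of the step; its -x edge overhangs the low half by about 29 mm, underside 16 mm above the table.
- lifter: Loose lifter, 160 g: flat steel blade 130 x 60 x 3 mm with an upright wooden grip; it starts standing on its blade. Origin: blade's underside, under the grip's axis; x along the blade to its free front edge, at first within 0.3 rad of the robot's x; z up the grip. Blade: x -30 to 100 mm. Grip: 30 (x) x 26 (y) mm, 12 to 90 mm above the origin; below it a collar 36 x 32 mm.
- lifter_tip (a point): Middle of the front edge of the lifter's blade, at half its thickness: 100 mm ahead of the lifter's origin and 1.5 mm above its underside.
- brush_pot: Loose white pot of brushes, 80 mm across, pot 95 mm and brushes about 190 mm high; origin at the centre of its underside. A bystander. It stands to the left or right of the board; the lifter stands on the other side.
- tub: Loose clear plastic tub, 110 mm across, 55 mm high; origin at the centre of its underside. A bystander.
- glasses_case: Loose black spectacle case, 60 (x) x 155 (y) x 36 mm; origin at the centre of its underside. A bystander.
- egg_stand: Loose white craft egg fixed on a wooden foot, 62 mm across, 92 mm high; origin at the centre of its underside. A bystander.
Not all that is in view belongs to the job. What is meant by the plaque is not pink, and is the larger of those in its own colour. Leave any green look-alike of the lifter alone.

How it is judged:
By the outcome, as a careful person would: the job done as asked, in the order asked, and still so for the second after the job is handed in, with the robot touching nothing.
It also fails if it takes over 53 s, if anything falls off the work surface, if the arm or the gripper's body presses on something with over 40 N, if the wrist force passes 120 N, or if a joint passes its speed limit or range.

## Working session

There is one attempt and no reset: what is moved stays moved. The work goes in short steps, Python scripts to look and compute and a tool call to move; the robot and the scene stay as the last step left them, time stands still between calls to the robot, and variables do not carry over. Pictures are saved under pics/ and viewed, at most 10 in all, crops included, and the job is handed in when it is done.

Besides the shell and the picture viewer there is one more tool, called after "Request:" as a command line: name --argument value ..., lists and objects as JSON in quotes. send_rows: Moves the arm, as the interface text tells. Its arguments: {"type":"object","properties":{"targets":{"type":"array"}},"required":["targets"]}

```bash
mkdir -p pics; ls
cat > h.py <<'E'
import numpy as np,cv2
from bench import arm
def pts(name,dep):
    m=arm.camera_model(name);K=np.array([[m['fx'],0,m['cx']],[0,m['fy'],m['cy']],[0,0,1]]);D=np.array(m['distortion'],float)
    h,w=dep.shape;u,v=np.meshgrid(np.arange(w),np.arange(h))
    n=cv2.undistortPoints(np.stack([u,v],-1).reshape(-1,1,2).astype(np.float64),K,D).reshape(h,w,2)
    P=np.dstack([n[...,0]*dep,n[...,1]*dep,dep]);T=np.array(m['cam_to_world'])
    W=P@T[:3,:3].T+T[:3,3];W[dep<=0]=np.nan
    return W
E
python3 - <<'E'
from h import *
s=[]
for n in ['top','scene']:
    im,d=arm.get_image(n);np.savez(n+'0.npz',im=im,d=d);cv2.imwrite(f'pics/{n}0.png',im[...,::-1])
    W=pts(n,d)
    print(n,np.array(arm.camera_model(n)['cam_to_world']).round(2).tolist())
    for t in ['board','plaque','lifter','brush_pot','tub','glasses_case','egg_stand']:
        for b in arm.boxes_of(n,t)[:3]:
            l,tp,w,h=b['rect'];c=W[int(min(tp+h/2,383)),int(min(l+w/2,511))]
            print(t,round(b['score'],2),np.round(b['rect']),c.round())
st=arm.read_state();print(st['clock'],st['position'],st['ee_rot'],st['gripper_width'])
E
```

```text
pics
top [[-0.0, -0.99, 0.14, 300.69], [-1.0, 0.0, -0.01, 63.04], [0.01, -0.14, -0.99, 1385.18], [0.0, 0.0, 0.0, 1.0]]
board 0.82 [236.  94.  65.  81.] [689.  26.  28.]
board 0.39 [352. 127.  55.  22.] [ 678. -308.   32.]
plaque 0.69 [241. 142.  42.  42.] [601.  47.  25.]
plaque 0.61 [180. 238.  48.  49.] [308. 215.   9.]
plaque 0.6 [298. 184.  31.  29.] [ 498. -109.    5.]
lifter 0.95 [109. 203.  23.  44.] [420. 465.   6.]
lifter 0.93 [161. 187.  30.  47.] [462. 305.   0.]
lifter 0.65 [112. 269.  48.  34.] [239. 411.   6.]
brush_pot 0.71 [370. 192.  42.  32.] [ 469. -337.   15.]
brush_pot 0.27 [159. 188.  30.  45.] [462. 309.   7.]
tub 0.68 [138. 113.  38.  42.] [698. 364.   5.]
glasses_case 0.56 [353. 125.  56.  25.] [ 677. -312.   38.]
egg_stand 0.94 [189.  97.  23.  23.] [750. 224.  84.]
scene [[-0.77, 0.48, -0.43, 1046.8], [0.64, 0.59, -0.49, 699.62], [0.02, -0.65, -0.76, 1034.88], [0.0, 0.0, 0.0, 1.0]]
board 0.96 [148. 196.  90.  62.] [696.  38.  25.]
plaque 0.82 [200. 191.  44.  38.] [594.  49.  29.]
plaque 0.76 [309. 185.  36.  33.] [312. 219.  14.]
plaque 0.25 [180. 105.  23.  39.] [ 478. -271.   92.]
lifter 0.91 [371. 211.  37.  38.] [241. 410.   2.]
lifter 0.86 [344. 244.  43.  52.] [406. 454.   6.]
brush_pot 0.92 [182.  87.  21.  56.] [ 433. -334.   67.]
tub 0.78 [249. 276.  42.  43.] [665. 344.   4.]
glasses_case 0.91 [120. 143.  34.  31.] [ 681. -301.   34.]
egg_stand 0.65 [204. 268.  16.  29.] [777. 244.  75.]
0.8 [163.54851982 603.17720835 199.44222602] [ 9.91248726e-01 -1.32007434e-01  1.04151982e-05 -5.60807502e-06] 85.40679587344643
```

View pics/top0.png

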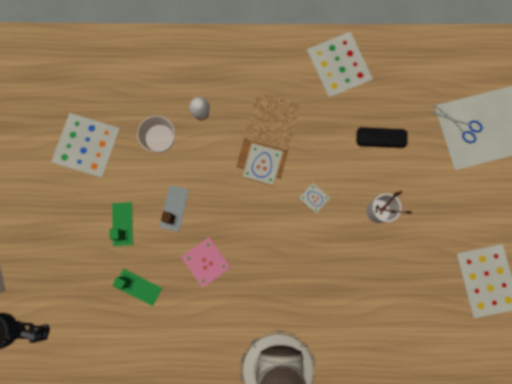

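View pics/scene0.png

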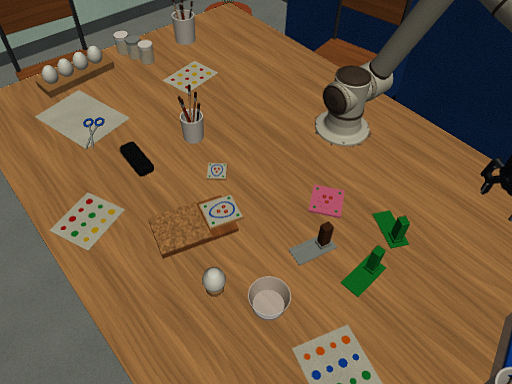

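Top view: grey lifter at (174,209) with grip at (168,218); the plaque with egg motif at (262,163) on the board, cork above it at (275,118). The small look-alike is at (315,198), and the pink plaque and green lifters are distractors.

```bash
cat >> h.py <<'E'
def plane(name,uv,z):
    m=arm.camera_model(name);K=np.array([[m['fx'],0,m['cx']],[0,m['fy'],m['cy']],[0,0,1]]);D=np.array(m['distortion'],float)
    n=cv2.undistortPoints(np.asarray(uv,np.float64).reshape(-1,1,2),K,D).reshape(-1,2)
    T=np.array(m['cam_to_world']);r=np.c_[n,np.ones(len(n))]@T[:3,:3].T
    return T[:3,3]+r*((z-T[2,3])/r[:,2])[:,None]
def rect(name,mask,z,box):
    l,t,r,b=box;M=np.zeros_like(mask);M[t:b,l:r]=mask[t:b,l:r]
    n,L,S,_=cv2.connectedComponentsWithStats(M.astype(np.uint8));k=1+np.argmax(S[1:,4])
    v,u=np.nonzero(L==k);W=plane(name,np.c_[u,v],z)
    return cv2.minAreaRect(W[:,:2].astype(np.float32)),len(u)
E
python3 - <<'E'
from h import *
f=np.load('top0.npz');im=f['im'];d=f['d'];hsv=cv2.cvtColor(im,cv2.COLOR_RGB2HSV)
for n,p in dict(blade=(178,197),plaq=(250,172),cork=(275,115),wood=(242,155),grip=(168,218),tab=(210,150)).items(): print(n,hsv[p[1],p[0]],im[p[1],p[0]],d[p[1],p[0]])
S,V=hsv[...,1],hsv[...,2]
print('blade',rect('top',(S<70)&(V>70),3,(155,180,195,238)))
print('plaque',rect('top',((S<60)&(V>120)),24,(236,138,292,192)))
W=pts('top',d);Z=W[...,2]
print('cork',np.median(Z[100:135,262:290]),np.median(Z[190:200,220:260]),np.median(Z[190:200,176:182]),np.median(Z[155:170,255:270]))
h=Z>10
print('boardZ',rect('top',h,22,(225,85,310,195)))
m=(Z>50); print('grip',rect('top',m,88,(155,195,195,238)))
big=np.hstack([cv2.resize(im[85:195,225:315],None,fx=4,fy=4,interpolation=2),cv2.resize(im[150:260,150:240],None,fx=4,fy=4,interpolation=2)])
cv2.imwrite('pics/crop.png',big[...,::-1])
E
```

```text
blade [ 60  10 134] [129 134 129] 1394.7286
plaq [ 32  21 157] [156 157 144] 1388.3868
cork [ 16 126 140] [140 108  71] 1409.5714
wood [ 14 157 122] [122  82  47] 1402.9954
grip [ 13 160  75] [75 49 28] 1290.293
tab [ 16 118 153] [153 121  82] 1414.0366
blade (((468.2522888183594, 307.4628601074219), (61.762664794921875, 131.02210998535156), 78.56307983398438), 770)
plaque (((598.728271484375, 43.29546356201172), (92.00580596923828, 102.53643035888672), 74.36580657958984), 961)
cork nan nan 3.539756931546094 25.868529527021565
boardZ (((676.2464599609375, 30.32549285888672), (142.07180786132812, 266.34814453125), 74.84229278564453), 3834)
grip (((433.749755859375, 312.0849304199219), (33.55727005004883, 30.467164993286133), 75.84294128417969), 128)
```

View pics/crop.png

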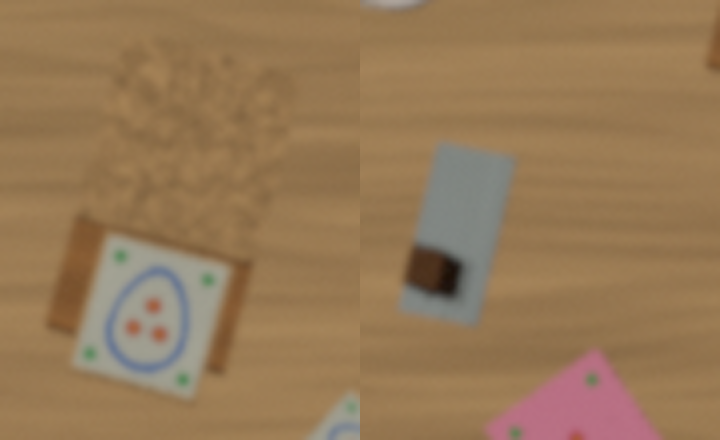

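The crop confirms the lifter and plaque poses: plaque corners in the crop are about (108,233), (232,265), (193,400), (72,365). Estimates: lifter at (434,314), yaw −11.4°; board origin at (658,35), yaw −15.2°. I'll move above the lifter.

Request:
send_rows --targets '[{"gripper": -1,"x": 3.37,"y": 2.09,"z": 0,"ax": 0,"ay": 0,"az": 0},{"gripper": -1,"x": 3.37,"y": 2.09,"z": 0,"ax": 0,"ay": 0,"az": 0},{"gripper": -1,"x": 3.37,"y": 2.09,"z": 0,"ax": 0,"ay": 0,"az": 0},{"gripper": -1,"x": 3.37,"y": 2.09,"z": 0,"ax": 0,"ay": 0,"az": 0},{"gripper": -1,"x": 3.37,"y": 2.09,"z": 0,"ax": 0,"ay": 0,"az": 0}]'

```text
clock: 1.22
position: [299.7, 456.8, 199.6]
ee_rot: [0.991, -0.132, 0.0, -0.0]
contact_force: [0.4, 0.1, 0.2]
gripper_width: 85.4
grasp_force: 0.0
```

Run:
```python
from h import *
c=[(108,233),(232,265),(193,400),(72,365)]
P=plane('top',[(225+x/4-.4,85+y/4-.4) for x,y in c],24)[:,:2]
print('plaque',P.round(1).tolist(),P.mean(0),'far',np.degrees(np.arctan2(*(P[0]-P[3])[::-1])),np.degrees(np.arctan2(*(P[1]-P[2])[::-1])))
c=[(438,142),(514,156),(476,325),(400,310)]
P=plane('top',[(150+(x-360)/4-.4,150+y/4-.4) for x,y in c],3)[:,:2]
print('blade',P.round(1).tolist(),P.mean(0),np.degrees(np.arctan2(*(P[0]-P[3])[::-1])),np.degrees(np.arctan2(*(P[1]-P[2])[::-1])))
# scene cam checks
f=np.load('scene0.npz');im=f['im'];W=pts('scene',f['d']);hsv=cv2.cvtColor(im,cv2.COLOR_RGB2HSV);Z=W[...,2]
print('sboard',rect('scene',(Z>12),24,(140,185,250,262)))
print('splaq',rect('scene',(hsv[...,1]<60)&(hsv[...,2]>110),24,(195,185,250,235)))
print('sblade',rect('scene',(hsv[...,1]<70)&(hsv[...,2]>70),3,(280,215,345,270)))
print('sgrip',np.nanmean(W[(Z>60)&(np.arange(512)[None]>305)&(np.arange(512)[None]<340)&(np.arange(384)[:,None]>215)&(np.arange(384)[:,None]<255)],0))
print(arm.read_state()['position'])
```

```text
plaque [[662.6, 75.0], [638.0, -18.1], [535.2, 11.8], [561.7, 101.8]] [599.36878757  42.61219439] far -14.878910143802981 -16.237998967083566
blade [[537.5, 323.4], [526.8, 266.2], [399.7, 292.0], [411.0, 348.5]] [468.72013359 307.51846908] -11.18926098658161 -11.449232790626484
sboard (((672.2142944335938, 32.69556427001953), (150.5380401611328, 266.35894775390625), 74.73426055908203), 3465)
splaq (((594.7505493164062, 41.95940399169922), (89.19926452636719, 101.11287689208984), 73.45454406738281), 594)
sblade (((465.6248779296875, 307.4619445800781), (59.98978805541992, 130.32798767089844), 78.01005554199219), 649)
sgrip [434.86068727 317.72424394  82.97595825]
[299.67165388 456.81080185 199.60815516]
```

Request:
send_rows --targets '[{"gripper": -1,"x": 3.37,"y": 2.08,"z": 0,"ax": 0,"ay": 0,"az": 0},{"gripper": -1,"x": 3.37,"y": 2.08,"z": 0,"ax": 0,"ay": 0,"az": 0},{"gripper": -1,"x": 3.37,"y": 2.08,"z": 0,"ax": 0,"ay": 0,"az": 0},{"gripper": -1,"x": 3.37,"y": 2.08,"z": 0,"ax": 0,"ay": 0,"az": 0},{"gripper": -1,"x": 3.37,"y": 2.08,"z": 0,"ax": 0,"ay": 0,"az": 0}]'

```text
clock: 1.63
position: [435.2, 312.2, 199.8]
ee_rot: [0.991, -0.132, 0.0, -0.0]
contact_force: [1.2, 0.7, -0.3]
gripper_width: 85.5
grasp_force: 0.0
```

Request:
send_rows --targets '[{"gripper": -1,"x": 0,"y": 0,"z": 1.5,"ax": 0,"ay": 0,"az": -3.8},{"gripper": -1,"x": 0,"y": 0,"z": 3,"ax": 0,"ay": 0,"az": 0},{"gripper": -1,"x": 0,"y": 0,"z": 3,"ax": 0,"ay": 0,"az": 0},{"gripper": -1,"x": 0,"y": 0,"z": 0,"ax": 0,"ay": 0,"az": 0}]'

```text
clock: 1.97
position: [431.3, 310.2, 119.0]
ee_rot: [0.995, -0.1, -0.004, 0.004]
contact_force: [-0.9, -0.6, -0.4]
gripper_width: 85.5
grasp_force: 0.0
```

Run:
```python
from h import *
im,d=arm.get_image('scene');cv2.imwrite('pics/s1.png',cv2.resize(im[160:300,240:400],None,fx=4,fy=4)[...,::-1])
s=arm.read_state();print(s['position'],s['ee_rot'])
```

```text
[432.92338518 311.83264283 122.07206056] [ 0.99504233 -0.09939205 -0.00191386  0.00288253]
```

View pics/s1.png

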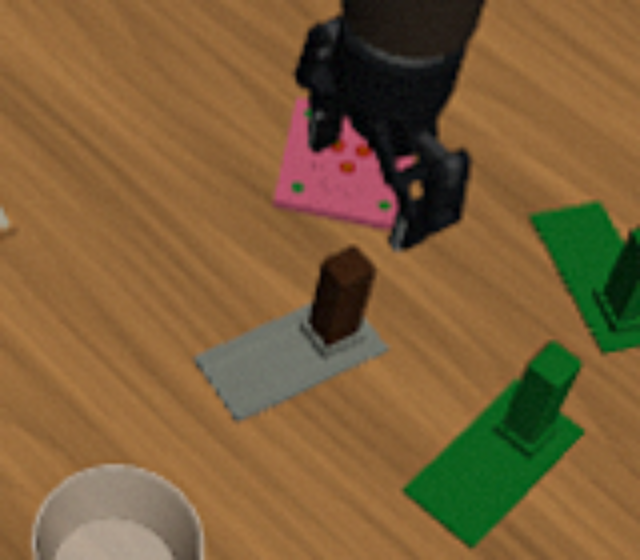

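The gripper straddles the brown grip, which is at (345,260) in the crop. The blade looks undisturbed, so I'll go down.

Request:
send_rows --targets '[{"gripper": -1,"x": 0.1,"y": -0.1,"z": 2.5,"ax": 0,"ay": 0,"az": 0},{"gripper": -1,"x": 0,"y": 0,"z": 2.5,"ax": 0,"ay": 0,"az": 0},{"gripper": -1,"x": 0,"y": 0,"z": 2.5,"ax": 0,"ay": 0,"az": 0},{"gripper": -1,"x": 0,"y": 0,"z": 0.6,"ax": 0,"ay": 0,"az": 0},{"gripper": -1,"x": 0,"y": 0,"z": 0,"ax": 0,"ay": 0,"az": 0}]'

```text
clock: 2.43
position: [435.4, 314.7, 43.4]
ee_rot: [0.995, -0.099, -0.0, 0.001]
contact_force: [-0.7, 0.5, 0.4]
gripper_width: 85.6
grasp_force: 0.0
```

Request:
send_rows --targets '[{"gripper": 1,"x": 0,"y": 0,"z": 0,"ax": 0,"ay": 0,"az": 0},{"gripper": 1,"x": 0,"y": 0,"z": 0,"ax": 0,"ay": 0,"az": 0},{"gripper": 1,"x": 0,"y": 0,"z": 0,"ax": 0,"ay": 0,"az": 0},{"gripper": 1,"x": 0,"y": 0,"z": 0,"ax": 0,"ay": 0,"az": 0},{"gripper": 1,"x": 0,"y": 0,"z": 0,"ax": 0,"ay": 0,"az": 0}]'

```text
clock: 2.85
position: [435.7, 314.9, 44.4]
ee_rot: [0.995, -0.099, 0.0, -0.001]
contact_force: [-1.2, 0.5, 5.1]
gripper_width: 25.6
grasp_force: 11.3
```

Request:
send_rows --targets '[{"gripper": 1,"x": 0,"y": 0,"z": 0,"ax": 0,"ay": 0,"az": 0},{"gripper": 1,"x": 0,"y": 0,"z": 0,"ax": 0,"ay": 0,"az": 0},{"gripper": 1,"x": 0,"y": 0,"z": 0,"ax": 0,"ay": 0,"az": 0},{"gripper": 1,"x": 0,"y": 0,"z": 0,"ax": 0,"ay": 0,"az": 0}]'

```text
clock: 3.18
position: [435.7, 314.7, 44.6]
ee_rot: [0.995, -0.099, 0.0, -0.0]
contact_force: [-0.6, -0.8, 5.8]
gripper_width: 24.2
grasp_force: 59.5
```

Request:
send_rows --targets '[{"gripper": 1,"x": 0,"y": 0,"z": -1.5,"ax": 0,"ay": 0,"az": 0},{"gripper": 1,"x": 0,"y": 0,"z": -2,"ax": 0,"ay": 0,"az": 0},{"gripper": 1,"x": 0,"y": 0,"z": -1,"ax": 0,"ay": 0,"az": 1.9},{"gripper": 1,"x": 0,"y": 0,"z": 0,"ax": 0,"ay": 0,"az": 1.9},{"gripper": 1,"x": 0.3,"y": 1.4,"z": 0,"ax": 0,"ay": 0,"az": 0}]'

```text
clock: 3.6
position: [435.5, 302.3, 89.2]
ee_rot: [0.991, -0.132, 0.001, -0.002]
contact_force: [-0.6, -0.4, -1.8]
gripper_width: 24.7
grasp_force: 59.3
```

Request:
send_rows --targets '[{"gripper": 1,"x": 0.7,"y": 3,"z": 0,"ax": 0,"ay": 0,"az": 0},{"gripper": 1,"x": 0.7,"y": 3.1,"z": 0,"ax": 0,"ay": 0,"az": 0},{"gripper": 1,"x": 0.7,"y": 3.1,"z": 0,"ax": 0,"ay": 0,"az": 0},{"gripper": 1,"x": 0.7,"y": 3.1,"z": 0,"ax": 0,"ay": 0,"az": 0},{"gripper": 1,"x": 0.7,"y": 3.1,"z": 0,"ax": 0,"ay": 0,"az": 0}]'

```text
clock: 4.02
position: [426.8, 140.1, 87.9]
ee_rot: [0.991, -0.132, -0.001, 0.0]
contact_force: [1.0, -0.2, -1.3]
gripper_width: 24.5
grasp_force: 59.3
```

Request:
send_rows --targets '[{"gripper": 1,"x": 0.7,"y": 3.1,"z": 0,"ax": 0,"ay": 0,"az": 0},{"gripper": 1,"x": 0.4,"y": 1.9,"z": 0,"ax": 0,"ay": 0,"az": 0},{"gripper": 1,"x": 0,"y": 0,"z": 0,"ax": 0,"ay": 0,"az": 0},{"gripper": 1,"x": 0,"y": 0,"z": 0,"ax": 0,"ay": 0,"az": 0}]'

```text
clock: 4.35
position: [424.8, 89.7, 88.1]
ee_rot: [0.991, -0.133, -0.0, 0.0]
contact_force: [-0.3, 1.4, -1.8]
gripper_width: 24.5
grasp_force: 59.4
```

Run:
```python
from h import *
s=arm.read_state();print(s['position'],s['ee_rot'],s['contact_force'])
o=[]
for n,b in [('top',(215,120,315,230)),('scene',(180,150,320,260))]:
    im,d=arm.get_image(n);l,t,r,q=b;np.savez(n+'1.npz',im=im,d=d)
    o.append(cv2.resize(im[t:q,l:r],None,fx=3.3,fy=3.3,interpolation=2))
h=min(x.shape[0] for x in o);cv2.imwrite('pics/p2.png',np.hstack([x[:h] for x in o])[...,::-1])
```

```text
[424.81032474  89.70855137  88.13167819] [ 9.91107697e-01 -1.33061225e-01 -4.32120564e-04  2.38646075e-04] [-0.27390165  1.36394958 -1.78304701]
```

View pics/p2.png

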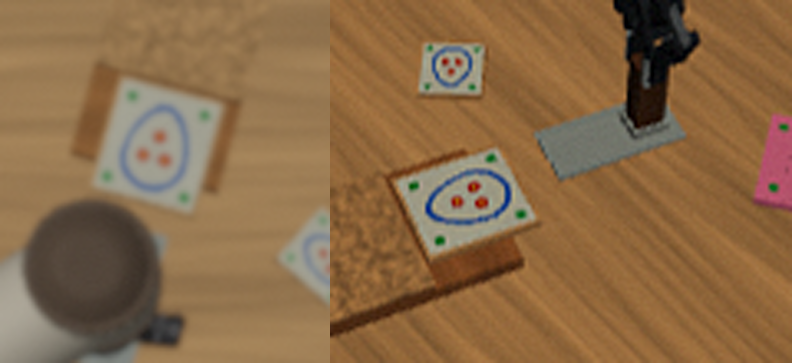

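Right: the lifter is held with its blade level, front edge at crop (537,132)–(562,178). The plaque's near edge runs (498,150)–(540,222). I'll check the geometry in this one camera.

Run:
```python
from h import *
f=lambda c,z:plane('scene',[(180+(x-330)/3.3-.35,150+y/3.3-.35) for x,y in c],z)[:,:2]
R=np.array([[.965,-.262],[.262,.965]])
for n,c,z in [('tip',[(536,131),(562,179)],46.5),('rear',[(685,135)],46.5),('plaqedge',[(498,150),(540,222)],24),('plaqfar',[(392,178),(434,258)],24),('boardend bottom/top',[(520,268)],0),('bendtop',[(521,258)],16),('cornerBack',[(467,151)],16)]:
    P=f(c,z);print(n,P.round(1).tolist(),((P-[658.3,35.2])@R.T).round(1).tolist())
f=np.load('scene1.npz');W=pts('scene',f['d']);im=f['im'];hsv=cv2.cvtColor(im,cv2.COLOR_RGB2HSV)
m=(hsv[...,1]<70)&(hsv[...,2]>70);print(rect('scene',m,46.5,(240,180,290,210)))
M=np.zeros_like(m);M[192:200,250:265]=1
A=W[M&m];A=A[~np.isnan(A[:,0])];print('blade z',np.median(A,0),np.linalg.lstsq(np.c_[A[:,:2]-A[:,:2].mean(0),np.ones(len(A))],A[:,2],rcond=None)[0],len(A))
```

```text
tip [[504.7, 34.9], [522.9, 94.5]] [[-148.1, -40.5], [-146.2, 21.8]]
rear [[400.1, 126.8]] [[-273.2, 20.7]]
plaqedge [[535.2, 15.5], [558.6, 106.5]] [[-113.6, -51.3], [-114.9, 42.7]]
plaqfar [[632.3, -20.0], [656.5, 78.0]] [[-10.7, -60.1], [-12.9, 40.8]]
boardend bottom/top [[593.9, 121.3]] [[-84.7, 66.2]]
bendtop [[593.4, 122.3]] [[-85.4, 67.0]]
cornerBack [[554.7, -7.6]] [[-88.8, -68.4]]
(((454.05926513671875, 82.10122680664062), (61.770545959472656, 130.85043334960938), 74.56356048583984), 537)
blade z [486.12694548  83.75742795  48.05067509] [ 0.11652356  0.08553615 47.75509825] 119
```

Request:
send_rows --targets '[{"gripper": 1,"x": 0,"y": 0,"z": 1.5,"ax": 0,"ay": 0,"az": 0},{"gripper": 1,"x": 0,"y": 0,"z": 1.5,"ax": 0,"ay": 0,"az": 0},{"gripper": 1,"x": 0,"y": 0,"z": 0.7,"ax": 0,"ay": 0,"az": 0},{"gripper": 1,"x": 0,"y": 0,"z": 0,"ax": 0,"ay": 0,"az": 0},{"gripper": 1,"x": 0,"y": 0,"z": 0,"ax": 0,"ay": 0,"az": 0}]'

```text
clock: 4.87
position: [425.7, 91.8, 51.3]
ee_rot: [0.991, -0.131, -0.0, 0.0]
contact_force: [-0.2, 0.4, -0.8]
gripper_width: 24.4
grasp_force: 59.4
```

Run:
```python
from h import *
im,d=arm.get_image('scene');W=pts('scene',d);hsv=cv2.cvtColor(im,cv2.COLOR_RGB2HSV)
m=(hsv[...,1]<70)&(hsv[...,2]>70)
b=(235,185,295,222);r=rect('scene',m,8,b);print(r)
M=np.zeros_like(m);M[b[1]:b[3],b[0]:b[2]]=1
A=W[cv2.erode((M&m).astype(np.uint8),np.ones((3,3)))>0];A=A[~np.isnan(A[:,0])]
uv=(A[:,:2]-[658.3,35.2])@np.array([[.965,-.262],[.262,.965]]).T
k=(A[:,2]<25)&(uv[:,0]<-120);A,uv=A[k],uv[k]
for lo in range(-280,-120,20):
    q=(uv[:,0]>=lo)&(uv[:,0]<lo+20);print(lo,q.sum(),np.median(A[q,2]) if q.any() else '')
t=(W[...,2])[215:235,255:290];print('table near',np.nanmedian(t))
s=arm.read_state();print(s['position'],s['contact_force'])
cv2.imwrite('pics/p3.png',cv2.resize(im[150:260,180:320],None,fx=5,fy=5,interpolation=2)[...,::-1])
```

```text
(((453.677490234375, 82.51998138427734), (61.642578125, 131.08323669433594), 74.20108032226562), 520)
-280 13 10.849874382570988
-260 23 10.731515156348223
-240 26 11.384231438757467
-220 80 10.949156665569319
-200 80 11.243761407544753
-180 81 11.32150195548195
-160 54 11.615447914904848
-140 0 
table near 1.344789330283902
[426.11859497  91.92254361  51.73171803] [-0.35321574  0.58041548 -1.43470922]
```

View pics/p3.png

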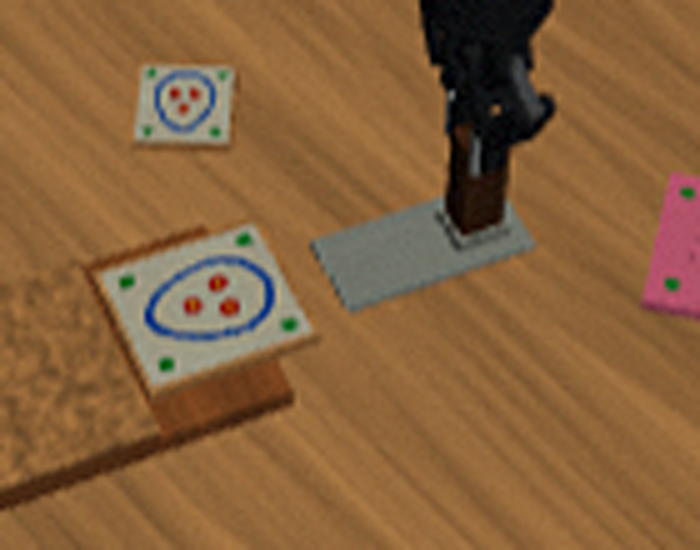

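The blade is level with its top at z≈10 mm, below the plaque's underside at 16 mm. Its front edge is 28 mm short of the plaque, so I'll insert.

Request:
send_rows --targets '[{"gripper": 1,"x": 1.5,"y": 0,"z": 0.05,"ax": 0,"ay": 0,"az": 0},{"gripper": 1,"x": 1.5,"y": 0,"z": 0,"ax": 0,"ay": 0,"az": 0},{"gripper": 1,"x": 1.2,"y": 0,"z": 0,"ax": 0,"ay": 0,"az": 0},{"gripper": 1,"x": 0.8,"y": 0,"z": 0,"ax": 0,"ay": 0,"az": 0},{"gripper": 1,"x": 0,"y": 0,"z": 0,"ax": 0,"ay": 0,"az": 0}]'

```text
clock: 5.33
position: [475.9, 78.6, 51.6]
ee_rot: [0.991, -0.132, 0.001, -0.001]
contact_force: [0.3, -0.1, -1.6]
gripper_width: 24.5
grasp_force: 59.4
```

Run:
```python
from h import *
im,d=arm.get_image('scene')
s=arm.read_state();print(s['position'],s['contact_force'])
hsv=cv2.cvtColor(im,cv2.COLOR_RGB2HSV);print(rect('scene',(hsv[...,1]<60)&(hsv[...,2]>110),24,(195,185,243,235)))
cv2.imwrite('pics/p4.png',cv2.resize(im[150:260,180:320],None,fx=5,fy=5,interpolation=2)[...,::-1])
```

```text
[474.49712293  78.36114468  51.26554747] [-0.18143136 -0.12916762 -1.05241569]
(((595.66064453125, 42.24132537841797), (88.60537719726562, 100.06884002685547), 74.24287414550781), 590)
```

View pics/p4.png

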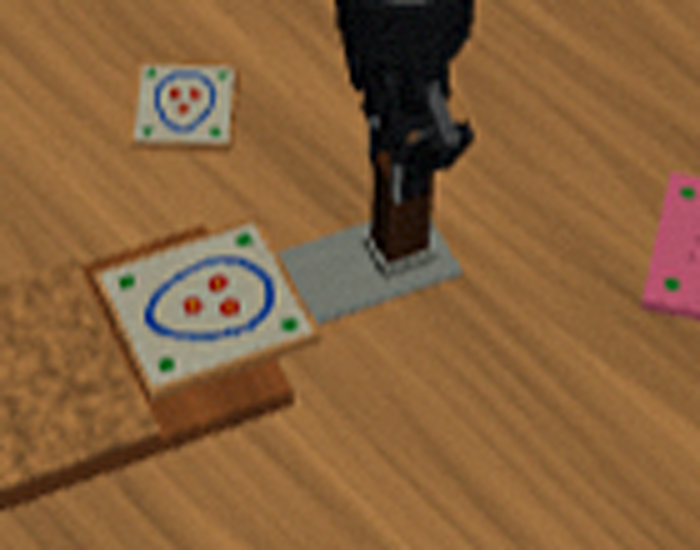

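The blade is about 23 mm under the overhang and the plaque hasn't moved. I'll lift along the arc.

Request:
send_rows --targets '[{"gripper": 1,"x": 0,"y": 0,"z": -0.5,"ax": 0,"ay": 0,"az": 0},{"gripper": 1,"x": 0,"y": 0,"z": -0.5,"ax": 0,"ay": 0,"az": 0},{"gripper": 1,"x": 0.1,"y": 0,"z": -0.5,"ax": 0,"ay": 0,"az": 0},{"gripper": 1,"x": 0.1,"y": 0,"z": -0.5,"ax": 0,"ay": 0,"az": 0},{"gripper": 1,"x": 0.1,"y": 0,"z": -0.5,"ax": 0,"ay": 0,"az": 0}]'

```text
clock: 5.8
position: [476.7, 77.6, 76.7]
ee_rot: [0.991, -0.132, 0.0, -0.0]
contact_force: [0.0, -0.1, -2.4]
gripper_width: 24.5
grasp_force: 59.4
```

Request:
send_rows --targets '[{"gripper": 1,"x": 0.2,"y": 0,"z": -0.5,"ax": 0,"ay": 0,"az": 0},{"gripper": 1,"x": 0.25,"y": 0,"z": -0.55,"ax": 0,"ay": 0,"az": 0},{"gripper": 1,"x": 0.25,"y": 0,"z": -0.5,"ax": 0,"ay": 0,"az": 0},{"gripper": 1,"x": 0.25,"y": 0,"z": -0.5,"ax": 0,"ay": 0,"az": 0},{"gripper": 1,"x": 0.25,"y": 0,"z": -0.45,"ax": 0,"ay": 0,"az": 0}]'

```text
clock: 6.22
position: [488.7, 74.3, 101.5]
ee_rot: [0.991, -0.132, 0.0, -0.0]
contact_force: [-0.9, 0.9, -1.4]
gripper_width: 24.2
grasp_force: 59.4
```

Run:
```python
from h import *
im,d=arm.get_image('scene')
s=arm.read_state();print(s['position'],s['ee_rot'],s['contact_force'],s['gripper_width'])
cv2.imwrite('pics/p5.png',cv2.resize(im[150:260,180:320],None,fx=5,fy=5,interpolation=2)[...,::-1])
```

```text
[489.87939886  74.47159293 102.35535453] [ 9.91259912e-01 -1.31917583e-01  1.16081345e-03 -4.36835126e-04] [ 0.16884914 -0.35023698 -0.74248015] 24.244172793975167
```

View pics/p5.png

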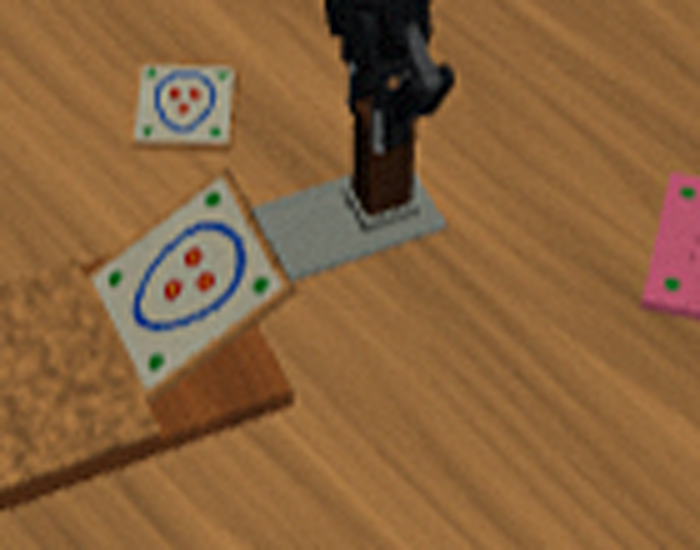

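The plaque is tipping about its far edge, now at about 32°, and it is square. I'll continue.

Request:
send_rows --targets '[{"gripper": 1,"x": 0.3,"y": 0,"z": -0.4,"ax": 0,"ay": 0,"az": 0},{"gripper": 1,"x": 0.4,"y": 0,"z": -0.4,"ax": 0,"ay": 0,"az": 0},{"gripper": 1,"x": 0.4,"y": 0,"z": -0.4,"ax": 0,"ay": 0,"az": 0},{"gripper": 1,"x": 0.4,"y": 0,"z": -0.4,"ax": 0,"ay": 0,"az": 0},{"gripper": 1,"x": 0.4,"y": 0,"z": -0.3,"ax": 0,"ay": 0,"az": 0}]'

```text
clock: 6.68
position: [507.4, 69.3, 120.4]
ee_rot: [0.991, -0.132, 0.0, -0.0]
contact_force: [-0.1, -0.3, -2.2]
gripper_width: 24.7
grasp_force: 59.4
```

Request:
send_rows --targets '[{"gripper": 1,"x": 0.4,"y": 0,"z": -0.2,"ax": 0,"ay": 0,"az": 0},{"gripper": 1,"x": 0.4,"y": 0,"z": -0.2,"ax": 0,"ay": 0,"az": 0},{"gripper": 1,"x": 0.4,"y": 0,"z": -0.2,"ax": 0,"ay": 0,"az": 0},{"gripper": 1,"x": 0.4,"y": 0,"z": -0.1,"ax": 0,"ay": 0,"az": 0},{"gripper": 1,"x": 0.4,"y": 0,"z": -0.1,"ax": 0,"ay": 0,"az": 0}]'

```text
clock: 7.1
position: [526.4, 64.0, 128.0]
ee_rot: [0.991, -0.132, 0.0, 0.0]
contact_force: [0.0, 0.2, -1.7]
gripper_width: 24.6
grasp_force: 59.4
```

Run:
```python
from h import *
im,d=arm.get_image('scene')
s=arm.read_state();p=s['position'];print(p,s['contact_force'],s['gripper_width'],'tip u',(p[0]-658.3)*.965-(p[1]-35.2)*.262+98.2,'z',p[2]-41.6)
cv2.imwrite('pics/p6.png',cv2.resize(im[150:260,180:320],None,fx=5,fy=5,interpolation=2)[...,::-1])
```

```text
[527.33143666  64.00101372 128.17119563] [ 1.61308149  0.45929189 -0.81819622] 24.254841931769377 tip u -35.73052921621873 z 86.57119562673495
```

View pics/p6.png

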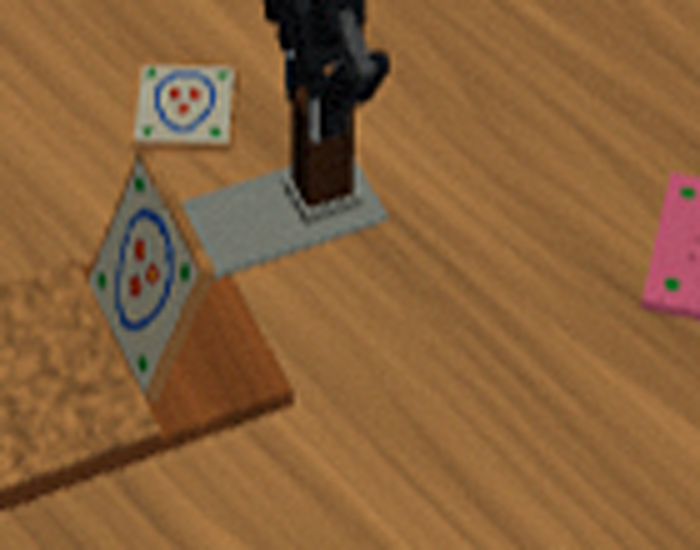

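It is at about 68° and still square. (9 pictures viewed so far; I'll save the last.)

Request:
send_rows --targets '[{"gripper": 1,"x": 0.4,"y": 0,"z": -0.1,"ax": 0,"ay": 0,"az": 0},{"gripper": 1,"x": 0.4,"y": 0,"z": -0.1,"ax": 0,"ay": 0,"az": 0},{"gripper": 1,"x": 0.4,"y": 0,"z": 0,"ax": 0,"ay": 0,"az": 0},{"gripper": 1,"x": 0.4,"y": 0,"z": 0,"ax": 0,"ay": 0,"az": 0},{"gripper": 1,"x": 0.4,"y": 0,"z": 0,"ax": 0,"ay": 0,"az": 0}]'

```text
clock: 7.57
position: [545.7, 58.8, 129.9]
ee_rot: [0.991, -0.132, 0.0, 0.0]
contact_force: [-0.2, -0.7, -1.6]
gripper_width: 24.7
grasp_force: 59.4
```

Request:
send_rows --targets '[{"gripper": 1,"x": 0.3,"y": 0,"z": 0,"ax": 0,"ay": 0,"az": 0},{"gripper": 1,"x": 0.25,"y": 0,"z": 0,"ax": 0,"ay": 0,"az": 0},{"gripper": 1,"x": 0.2,"y": 0,"z": 0,"ax": 0,"ay": 0,"az": 0},{"gripper": 1,"x": 0.2,"y": 0,"z": 0,"ax": 0,"ay": 0,"az": 0},{"gripper": 1,"x": 0.2,"y": 0,"z": 0,"ax": 0,"ay": 0,"az": 0}]'

```text
clock: 7.98
position: [556.5, 55.8, 129.8]
ee_rot: [0.991, -0.132, -0.0, 0.0]
contact_force: [0.5, 0.6, -1.1]
gripper_width: 24.6
grasp_force: 59.4
```

```bash
cat > chk.py <<'E'
from h import *
im,d=arm.get_image('scene');W=pts('scene',d)
s=arm.read_state();p=s['position'];print(p,s['contact_force'],s['gripper_width'],'tip u',(p[0]-658.3)*.965-(p[1]-35.2)*.262+98.2,'z',p[2]-41.6)
A=W[170:262,140:250].reshape(-1,3);A=A[~np.isnan(A[:,0])]
uv=(A[:,:2]-[658.3,35.2])@np.array([[.965,-.262],[.262,.965]]).T
for lo in range(-110,160,15):
    q=(uv[:,0]>=lo)&(uv[:,0]<lo+15)&(uv[:,1]>-50)&(uv[:,1]<30)
    if q.any(): print(lo,q.sum(),np.percentile(A[q,2],[10,50,90]).round(0))
E
python3 chk.py
```

```text
[556.91565316  55.77878244 129.91579588] [ 0.37321532  0.55021919 -1.46926017] 24.520193009167606 tip u -5.027535702698756 z 88.31579587886088
-110 245 [ -0.  96. 179.]
-95 220 [ 14.  90. 170.]
-80 167 [15. 86. 91.]
-65 160 [16. 86. 91.]
-50 173 [16. 85. 91.]
-35 151 [15. 88. 91.]
-20 45 [ 87.  92. 128.]
-5 272 [ 24.  62. 127.]
10 107 [23. 25. 28.]
25 107 [23. 25. 28.]
40 115 [22. 24. 27.]
55 111 [23. 25. 27.]
70 113 [23. 25. 28.]
85 111 [22. 25. 28.]
100 118 [22. 24. 27.]
115 113 [22. 25. 27.]
130 117 [22. 25. 28.]
145 124 [-2.  1. 23.]
```

Standing near vertical. I'll keep pushing slowly until it goes over.

Request:
send_rows --targets '[{"gripper": 1,"x": 0.15,"y": 0,"z": 0,"ax": 0,"ay": 0,"az": 0},{"gripper": 1,"x": 0.15,"y": 0,"z": 0,"ax": 0,"ay": 0,"az": 0},{"gripper": 1,"x": 0.15,"y": 0,"z": 0,"ax": 0,"ay": 0,"az": 0},{"gripper": 1,"x": 0.15,"y": 0,"z": 0,"ax": 0,"ay": 0,"az": 0},{"gripper": 1,"x": 0.15,"y": 0,"z": 0,"ax": 0,"ay": 0,"az": 0}]'

```text
clock: 8.45
position: [563.8, 53.9, 129.9]
ee_rot: [0.991, -0.132, 0.0, 0.0]
contact_force: [-0.1, 0.0, -1.3]
gripper_width: 24.5
grasp_force: 59.4
```

Request:
send_rows --targets '[{"gripper": 1,"x": 0.15,"y": 0,"z": 0,"ax": 0,"ay": 0,"az": 0},{"gripper": 1,"x": 0.15,"y": 0,"z": 0,"ax": 0,"ay": 0,"az": 0},{"gripper": 1,"x": 0.15,"y": 0,"z": 0,"ax": 0,"ay": 0,"az": 0},{"gripper": 1,"x": 0,"y": 0,"z": 0,"ax": 0,"ay": 0,"az": 0},{"gripper": 1,"x": 0,"y": 0,"z": 0,"ax": 0,"ay": 0,"az": 0}]'

```text
clock: 8.87
position: [568.0, 52.7, 129.9]
ee_rot: [0.991, -0.132, -0.0, 0.0]
contact_force: [-0.0, 0.3, -2.3]
gripper_width: 24.2
grasp_force: 59.4
```

```bash
python3 chk.py
```

```text
[567.94335443  52.67712774 129.84093643] [-0.23896021 -0.39779799 -0.92443245] 24.254913085109603 tip u 6.426829558265581 z 88.24093643462231
-110 203 [ -1.  90. 153.]
-95 274 [ 15. 120. 183.]
-80 176 [16. 87. 92.]
-65 164 [16. 87. 91.]
-50 173 [15. 86. 91.]
-35 160 [15. 87. 92.]
-20 148 [31. 88. 91.]
-5 162 [31. 34. 90.]
10 110 [31. 33. 36.]
25 111 [31. 33. 36.]
40 112 [31. 34. 36.]
55 111 [30. 33. 35.]
70 114 [30. 33. 35.]
85 123 [24. 29. 35.]
100 116 [23. 25. 28.]
115 115 [24. 26. 28.]
130 118 [23. 24. 27.]
145 127 [-2.  1. 23.]
```

The plaque went over and lies flat at z≈32. I'll back the lifter off and check.

Request:
send_rows --targets '[{"gripper": 1,"x": -2,"y": 0,"z": 0,"ax": 0,"ay": 0,"az": 0},{"gripper": 1,"x": -3.5,"y": 0,"z": 0,"ax": 0,"ay": 0,"az": 0},{"gripper": 1,"x": -3.5,"y": 0,"z": 0,"ax": 0,"ay": 0,"az": 0},{"gripper": 1,"x": -3.5,"y": 0,"z": 0,"ax": 0,"ay": 0,"az": 0},{"gripper": 1,"x": -3,"y": 0,"z": 0,"ax": 0,"ay": 0,"az": 0}]'

```text
clock: 9.33
position: [416.3, 93.2, 129.7]
ee_rot: [0.991, -0.132, -0.0, 0.0]
contact_force: [0.2, 0.4, -1.3]
gripper_width: 24.0
grasp_force: 59.4
```

Run:
```python
from h import *
o=[]
for n,b in [('top',(215,80,315,190)),('scene',(130,170,270,280))]:
    im,d=arm.get_image(n);W=pts(n,d);l,t,r,q=b
    print(n,rect(n,np.nan_to_num(W[...,2])>28.8,32,b))
    o.append(cv2.resize(im[t:q,l:r],None,fx=3.3,fy=3.3,interpolation=2))
cv2.imwrite('pics/p7.png',np.hstack(o)[...,::-1])
print(arm.read_state()['position'])
```

```text
top (((699.0986328125, 17.272323608398438), (105.62390899658203, 115.57266235351562), 75.61558532714844), 1103)
scene (((693.8634033203125, 19.688255310058594), (111.86392211914062, 114.75994110107422), 72.31057739257812), 1039)
[414.10996741  92.87280687 129.8907239 ]
```

View pics/p7.png

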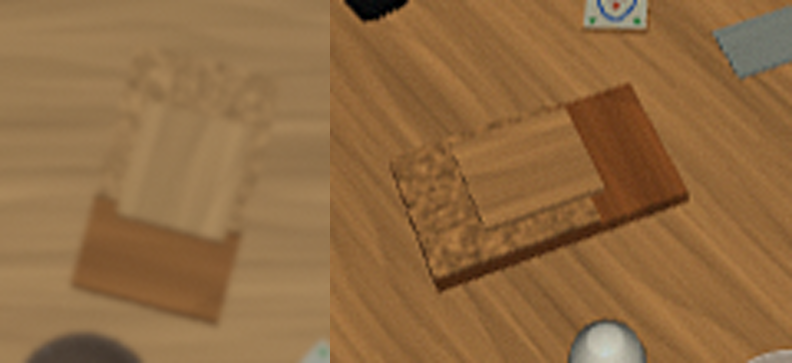

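The plaque lies bare side up, flat and square on the cork (top view centre ≈(180,170) in the crop), tight to the step. Now I'll stand the lifter down well clear of the board.

Request:
send_rows --targets '[{"gripper": 1,"x": 0,"y": 0,"z": 2,"ax": 0,"ay": 0,"az": 0},{"gripper": 1,"x": 0,"y": 0,"z": 3,"ax": 0,"ay": 0,"az": 0},{"gripper": 1,"x": 0,"y": 0,"z": 2,"ax": 0,"ay": 0,"az": 0},{"gripper": 1,"x": 0,"y": 0,"z": 0.9,"ax": 0,"ay": 0,"az": 0},{"gripper": 1,"x": 0,"y": 0,"z": 0.3,"ax": 0,"ay": 0,"az": 0}]'

```text
clock: 9.85
position: [417.8, 92.7, 46.4]
ee_rot: [0.991, -0.132, -0.001, 0.001]
contact_force: [-0.4, 0.3, -0.3]
gripper_width: 24.6
grasp_force: 59.4
```

Request:
send_rows --targets '[{"gripper": 1,"x": 0,"y": 0,"z": 0.2,"ax": 0,"ay": 0,"az": 0},{"gripper": 1,"x": 0,"y": 0,"z": 0.1,"ax": 0,"ay": 0,"az": 0},{"gripper": 1,"x": 0,"y": 0,"z": 0,"ax": 0,"ay": 0,"az": 0},{"gripper": 1,"x": 0,"y": 0,"z": 0,"ax": 0,"ay": 0,"az": 0}]'

```text
clock: 10.18
position: [419.1, 93.7, 45.7]
ee_rot: [0.991, -0.132, 0.001, -0.001]
contact_force: [-0.2, -0.1, -1.8]
gripper_width: 24.2
grasp_force: 59.4
```

Request:
send_rows --targets '[{"gripper": 1,"x": 0,"y": 0,"z": 0.05,"ax": 0,"ay": 0,"az": 0},{"gripper": 1,"x": 0,"y": 0,"z": 0.05,"ax": 0,"ay": 0,"az": 0},{"gripper": 1,"x": 0,"y": 0,"z": 0,"ax": 0,"ay": 0,"az": 0},{"gripper": 1,"x": 0,"y": 0,"z": 0,"ax": 0,"ay": 0,"az": 0}]'

```text
clock: 10.52
position: [418.8, 93.5, 44.6]
ee_rot: [0.991, -0.132, 0.001, -0.0]
contact_force: [-0.8, 0.1, 4.8]
gripper_width: 24.5
grasp_force: 60.2
```

On the table; release and go up.

Request:
send_rows --targets '[{"gripper": -0.3,"x": 0,"y": 0,"z": 0,"ax": 0,"ay": 0,"az": 0},{"gripper": -1,"x": 0,"y": 0,"z": 0,"ax": 0,"ay": 0,"az": 0},{"gripper": -1,"x": 0,"y": 0,"z": 0,"ax": 0,"ay": 0,"az": 0},{"gripper": -1,"x": 0,"y": 0,"z": 0,"ax": 0,"ay": 0,"az": 0},{"gripper": -1,"x": 0,"y": 0,"z": 0,"ax": 0,"ay": 0,"az": 0}]'

```text
clock: 10.93
position: [418.4, 93.3, 43.8]
ee_rot: [0.991, -0.132, -0.0, 0.0]
contact_force: [-0.1, -0.1, -0.0]
gripper_width: 82.9
grasp_force: 0.0
```

Request:
send_rows --targets '[{"gripper": -1,"x": 0,"y": 0,"z": 0,"ax": 0,"ay": 0,"az": 0},{"gripper": -1,"x": 0,"y": 0,"z": -2,"ax": 0,"ay": 0,"az": 0},{"gripper": -1,"x": 0,"y": 0,"z": -3,"ax": 0,"ay": 0,"az": 0},{"gripper": -1,"x": 0,"y": 0,"z": -4,"ax": 0,"ay": 0,"az": 0},{"gripper": -1,"x": 0,"y": 0,"z": -4,"ax": 0,"ay": 0,"az": 0}]'

```text
clock: 11.35
position: [417.6, 92.7, 174.9]
ee_rot: [0.991, -0.132, -0.001, 0.001]
contact_force: [0.8, 0.3, -0.7]
gripper_width: 85.1
grasp_force: 0.0
```

Request:
send_rows --targets '[{"gripper": -1,"x": 0,"y": 0,"z": -2,"ax": 0,"ay": 0,"az": 0},{"gripper": -1,"x": 0,"y": 0,"z": 0,"ax": 0,"ay": 0,"az": 0},{"gripper": -1,"x": 0,"y": 0,"z": 0,"ax": 0,"ay": 0,"az": 0}]'

```text
clock: 11.6
position: [418.7, 93.7, 194.9]
ee_rot: [0.991, -0.132, 0.001, -0.001]
contact_force: [-0.9, 0.2, -0.1]
gripper_width: 85.5
grasp_force: 0.0
```

Run:
```python
from h import *
im,d=arm.get_image('scene');W=pts('scene',d);hsv=cv2.cvtColor(im,cv2.COLOR_RGB2HSV)
print('blade',rect('scene',(hsv[...,1]<70)&(hsv[...,2]>70),3,(228,175,300,225)))
print('plaque',rect('scene',np.nan_to_num(W[...,2])>28.8,32,(130,170,250,280)))
g=W[170:215,255:300].reshape(-1,3);g=g[(g[:,2]>20)&(g[:,2]<100)];print('grip',np.median(g,0),np.max(g[:,2]),len(g))
for n in ['lifter','plaque','tub','egg_stand','brush_pot','glasses_case']: print(n,[(np.round(b['rect']).tolist(),round(b['score'],2)) for b in arm.boxes_of('scene',n)[:3]])
s=arm.read_state();print(s['position'],s['gripper_width'],s['contact_force'],s['clock'])
```

```text
blade (((448.1807861328125, 84.86344909667969), (61.21882247924805, 129.9136505126953), 74.59676361083984), 510)
plaque (((693.9918823242188, 18.19316864013672), (109.04678344726562, 111.8500747680664), 74.97274017333984), 1037)
grip [419.7747781  101.70145978  67.19849049] 94.52055892964961 237
lifter [([248.0, 173.0, 40.0, 38.0], 0.84), ([345.0, 244.0, 42.0, 50.0], 0.77), ([372.0, 212.0, 36.0, 35.0], 0.74)]
plaque [([309.0, 184.0, 36.0, 33.0], 0.89), ([207.0, 164.0, 21.0, 14.0], 0.61), ([168.0, 200.0, 45.0, 39.0], 0.55)]
tub [([252.0, 277.0, 38.0, 43.0], 0.7)]
egg_stand [([202.0, 267.0, 18.0, 29.0], 0.69)]
brush_pot [([181.0, 86.0, 22.0, 59.0], 0.84)]
glasses_case [([120.0, 144.0, 32.0, 31.0], 0.98)]
[417.98758908  93.03076656 192.89713998] 85.57183932643518 [ 0.62712764  0.4012986  -0.91242524] 11.95
```

The lifter is standing, the plaque is square at yaw ≈ −15°, matching the board, and the bystanders haven't moved.

```bash
python3 -c "
from bench import arm
print(arm.job_done())"
```

```text
the job is handed in; nothing more can be done
None
```

The job is handed in: the plaque lies flat and square, decorated face down, on the cork half with about 8 mm of its near edge overhanging the step; the lifter stands released on the table clear of the board, and the other things have not moved.

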